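# Check the notch in a clamped block with the shouldered gauge

### The job

First clear the small wooden offcut off the jig board onto the bench right beside it. Then lift the gauge with the wide blade out of the wooden box, lay it flat on the jig board and slide its blade into the notch at the foot of the clamped wooden block, until its wooden head sits square against the face of the block, and leave it there. Leave the narrow-bladed gauge in the box and do not shift or knock over anything else on the bench.

Things in the scene. Friction and masses are not known exactly. Their poses are not given: they have to be found in the camera images.
- wide_gauge: T-shaped gauge, starts flat in the box; its blade is WIDER than its twin's. Dark wooden head 16 mm (x) by 82 (y) by 26 tall. Flat steel blade 5 mm thick, 24 wide, flush with the head's underside, along +x from x = 8 to 70 mm; the last 8 mm are 18 wide. Origin: centre of the head's underside, z up. 90 g; grip the head across its 16 mm from above, fingertips above the blade.
- wide_gauge_tip (a point): middle of the tip of the wide gauge's blade, 70 mm along its +x, 2.5 mm above its underside
- wide_gauge_shoulder (a point): middle of the wide gauge's shoulder: lower edge of the head's blade-side face (x = 8 mm), which must meet the block
- offcut: loose wooden offcut, 40 mm (x) by 28 (y) by 24 tall, about 30 g, lying on the jig board in the gauge's way before the notch; origin: centre of its underside as it starts
- offcut_center (a point): centre of the offcut
- narrow_gauge: the other gauge in the box: same wooden head, blade only 12 mm wide, same lengths and axes
- gauge_box: open wooden box fixed on the bench, 180 mm (x) by 280 mm (y), 36 mm tall, walls and floor 6 mm thick; origin under its centre. Both gauges lie in it side by side along y, either order, blades roughly along its -x.
- jig: fixed jig: plywood board 12 mm thick, 120 wide (y), x = -115 to +110 mm, bearing a wooden block 110 wide, 42 tall, x = 0 (its face) to 50 mm, with a through notch along x in its foot, 28 wide, 9 high above the board. Before the face the board holds only the offcut. A clamp behind and on the block rises to 65 mm above the bench. Origin: bench level under the middle of the notch's mouth.
- notch_mouth (a point): middle of the notch's mouth, on the board's top (12 mm above the bench), in the block's face; axes as the jig's: +x runs into the notch. The mouth faces roughly away from the robot
- oil_bottle: amber oil bottle with black cap, 52 mm diameter, 150 mm tall, standing between the box and the jig; origin under its centre
- bowl: small turned wooden bowl, 130 mm across, 55 mm tall, in the far row; origin under its centre
- chuck: steel lathe chuck, 94 mm diameter, 62 mm tall, in the far row; origin under its centre
- wax_jar: glass jar with metal lid, 76 mm diameter, 70 mm tall, in the far row; origin under its centre
- tin: low bare metal tin, 68 mm diameter, 45 mm tall, near the robot; origin under its centre
- screwdriver: screwdriver lying on the bench far to the left; origin under its middle
- mallet: round wooden mallet lying on the bench far to the right, about 260 mm long, 68 mm thick; origin under it

How it is judged:
On the way, in this order (a step that is already met when the one before it is completed fails the run):
1. the offcut is off the jig board, down on the bench within 25 cm of the notch mouth (height (world z) of offcut_center below 0.023 m and horizontal distance between offcut_center and jig below 0.25 m and (y of offcut_center in the frame of jig above 0.07 m or y of offcut_center in the frame of jig below -0.07 m or x of offcut_center in the frame of jig below -0.125 m or x of offcut_center in the frame of jig above 0.12 m)), for 0.2 s.
2. the wide gauge is lifted clear of the box (height (world z) of wide_gauge above 0.06 m), for 0.1 s.
3. its blade tip is in the notch with the gauge lying flat and its head still more than 15 mm off the block (x of wide_gauge_tip in the frame of jig between 0.003 and 0.047 m and y of wide_gauge_tip in the frame of jig between -0.008 and 0.008 m and z of wide_gauge_tip in the frame of jig between 0.01 and 0.02 m and angle between wide_gauge's own z axis and vertical below 0.08 rad), for 0.1 s.
At the end, for the whole second after the job is handed in: Wide gauge at rest, flat on the jig board (0.06 rad), blade in the notch, shoulder within 3 mm of the block's face and 6 mm of the notch's middle, square to 0.08 rad; narrow gauge in the box; offcut on the bench clear of the board (centre under 23 mm high), within 25 cm of the notch mouth (all of step 1 and x of wide_gauge_shoulder in the frame of jig between -0.003 and 0.003 m and y of wide_gauge_shoulder in the frame of jig between -0.006 and 0.006 m and z of wide_gauge_shoulder in the frame of jig between 0.009 and 0.015 m and angle between the x axis of wide_gauge and the x axis of jig, either way round below 0.08 rad and angle between wide_gauge's own z axis and vertical below 0.06 rad and x of wide_gauge_tip in the frame of jig above 0.05 m and linear speed of wide_gauge below 0.01 m/s and height (world z) of narrow_gauge below 0.04 m); the robot touches nothing.
It fails at once if the narrow gauge is lifted from the box floor (30 mm) (height (world z) of narrow_gauge above 0.036 m).
It fails at once if another thing on the bench is shifted by more than 30 mm or tipped over (distance of any of oil_bottle, bowl, chuck, wax_jar, tin, screwdriver, mallet from where it was at the start of the episode above 0.03 m or angle between any of oil_bottle, bowl, chuck, wax_jar, tin's own z axis and vertical above 0.6 rad).
It also fails if it takes over 64 s, if anything falls off the work surface, if the arm or the gripper's body presses on something with over 40 N, if the wrist force passes 120 N, or if a joint passes its speed limit or range.

### The arm

A 7-joint arm with a two-finger parallel gripper is mounted at the origin on the work surface. World frame = base frame: x ahead of the robot, y to its left, z up, the work surface at z = 0. Lengths are in m, angles in rad, forces in N, time in s.
With the tool pointing down it reaches from about 0.425 to 0.95 m from the base axis. Payload 4.7 kg.
Tool frame: the origin (TCP) lies on the centre line of the jaws, within the pads' length; the fingertips stand 14 mm ahead of it and the grasp point (between the pads) lies 5 mm behind it; x points along the fingers, y is the direction in which the jaws open and shut, and the axes are right-handed (so a half turn about x gives the same grasp; the last joint's range is limited). The gripper opens to 85 mm and grips with 20 to 120 N. Pads are 22 mm wide; open, the fingers measure 114 mm over their backs; the gripper's body (76 mm by 85 mm) begins 54 mm behind the grasp point. The pads swing forward as they close: fully open they stand 13 mm farther back than shut.
Start: joints at [1.304, 0.469, -0.049, 1.532, 0.024, 1.141, -0.082], TCP at [0.159, -0.656, 0.245] pointing down, gripper open.
Joint ranges: [-2.59, 2.59], [-0.33, 1.99], [-1.39, 1.29], [0.1, 2.45], [-1.04, 4.18], [0.21, 1.99], [-2.66, 2.66]. Speed limits (rad/s): [2.57, 2.57, 3.14, 3.14, 3.14, 3.14, 3.14].

### API

Orientations are given as a unit quaternion [x, y, z, w].
In Python, from station import ctrl gives the robot as it stands. The module is installed in compiled form; this text tells all that it offers. Calls block until the motion is done:
- ctrl.move_pose(position, orientation): joint-space move of the TCP to a pose.
- ctrl.servo_line(position, attitude=None, vel=0.15): straight line of the TCP; attitude=None keeps the orientation; vel is the mean speed in m/s.
- ctrl.movej(angles): joint-space move.
- ctrl.grip(opening, grip_force=None): finger opening in m; grip_force is the grip in N (None keeps the last); returns when the fingers have stopped.
- ctrl.hold(seconds).
- ctrl.inverse_kinematics(position, orientation): joint angles nearest the present ones, or None.
- ctrl.get_obs(): the state.
- ctrl.capture(name): name is "side" or "top"; returns a dict with "image" (400x640x3 uint8, blue, green, red), "range_z" (400x640 float32, m along the optical axis (not along the pixel's ray), 0 where there is no reading), "fx", "fy", "cx", "cy" (pixels), "dist_coeffs" ([k1, k2, p1, p2, k3] as OpenCV has them; the pictures are not rectified), "R" (3x3) and "t" (3): a world point X has camera coordinates R X + t. Camera axes: x right, y down, z forward; pixel columns grow to the right and rows downward; lengths in m; the calibration is good to about 2 mm. A picture is of the moment at which its call begins.
A pose or a line that the arm cannot do raises ctrl.IKError and nothing moves.
- ctrl.close_job(): hands the job in, once; it reports no verdict.
Trained networks look in a picture, given as the dict that the camera call returned (one of the last four; its "shot" number tells which), for a name from the list of things; names that differ only in an ending like _2 or _b are one class to them, and where a whole thing is asked for, a point or a joint stands for the part that bears it (a point fixed in the world has none). Each returns a list of dicts, best first, with "confidence" (0 to 1); they miss things now and then, are a little off and sometimes report something else, mostly with a low value. They report only what shows in the picture. A call takes as long as a camera call.
- ctrl.look_for(picture, query): "box" ([centre column, centre row, width, height] in pixels, round what is visible of it).
- ctrl.regions_of(picture, query): "mask" (400x640 bool, what is visible of it) and "box" ([centre column, centre row, width, height] in pixels, round what is visible of it).
- ctrl.spot_point(picture, query): "location" ([row, column] in pixels: a listed point, or the origin of a listed thing).
The state is a dict: "time": time; "qpos": joint angles; "joint_vel": joint speeds; "tau": joint torques, N m; "ee_pos": TCP position; "eef_rot": TCP orientation; "wrist_force": force on the tool from outside, world axes, zero at the start; "wrist_torque": the same for the moment, N m; "opening": finger opening in m.
Only numpy, scipy, OpenCV 4.12 (cv2) and the standard library are available. Lean on these libraries where they do the work, as an engineer would, in place of code of your own. Each camera call takes 0.05 s, during which the arm holds its last target. There are 200 camera calls.

## Working session

There is one attempt and no reset: what is moved stays moved. The work goes in short steps, each a Python script; the robot and the scene stay as the last script left them, time stands still between calls to the robot, and variables do not carry over. Pictures are saved under pics/ and viewed, about 8 in all and at most 12, crops included, and the job is handed in when it is done.

```bash
mkdir -p pics; cat > h.py <<'E'
import numpy as np, cv2
from station import ctrl
def cloud(p):
    K=np.array([[p["fx"],0,p["cx"]],[0,p["fy"],p["cy"]],[0,0,1]])
    v,u=np.mgrid[0:400,0:640]
    n=cv2.undistortPoints(np.stack([u,v],-1).reshape(-1,1,2).astype(np.float64),K,np.array(p["dist_coeffs"])).reshape(400,640,2)
    z=p["range_z"][...,None]
    c=np.concatenate([n*z,z],-1)
    W=(c-np.array(p["t"]))@np.array(p["R"])
    W[p["range_z"]<=0]=np.nan
    return W
def ray(p,u,v,zw):
    K=np.array([[p["fx"],0,p["cx"]],[0,p["fy"],p["cy"]],[0,0,1]])
    n=cv2.undistortPoints(np.array([[[u,v]]],float),K,np.array(p["dist_coeffs"])).ravel()
    R=np.array(p["R"]);t=np.array(p["t"])
    o=-R.T@t; d=R.T@np.array([n[0],n[1],1]); return o+d*(zw-o[2])/d[2]
E
python3 - <<'E'
from h import *
for c in("top","side"):
    p=ctrl.capture(c); cv2.imwrite(f"pics/{c}0.png",p["image"])
    W=cloud(p); print(c,"cam",-np.array(p["R"]).T@p["t"], p["fx"])
    for q in["wide_gauge","narrow_gauge","offcut","gauge_box","jig","oil_bottle","tin"]:
        for r in ctrl.regions_of(p,q)[:2]:
            w=W[r["mask"]]; w=w[~np.isnan(w[:,0])]
            print(q,round(r["confidence"],2),np.round(r["box"]),len(w),np.round(np.median(w,0),3),np.round(np.percentile(w,2,axis=0),3),np.round(np.percentile(w,98,axis=0),3))
    for q in["wide_gauge","wide_gauge_tip","wide_gauge_shoulder","notch_mouth","offcut_center","jig"]:
        for r in ctrl.spot_point(p,q)[:2]:
            v,u=r["location"]; print(q,round(r["confidence"],2),np.round([u,v]),np.round(W[int(v),int(u)],3))
print(ctrl.get_obs())
E
```

```text
top cam [ 0.23753285 -0.0217942   1.62235715] 452.4435137373575
wide_gauge 0.73 [275. 235.  22.  24.] 209 [0.499 0.157 0.019] [0.446 0.115 0.006] [0.52  0.186 0.038]
narrow_gauge 0.47 [244. 224.  21.  21.] 190 [0.546 0.273 0.027] [0.494 0.232 0.001] [0.564 0.306 0.039]
offcut 0.58 [372. 213.  15.  14.] 104 [ 0.6   -0.201  0.036] [ 0.581 -0.218  0.01 ] [ 0.623 -0.185  0.043]
offcut 0.26 [377. 235.  34.  59.] 1972 [ 0.509 -0.213  0.015] [ 0.414 -0.274  0.005] [ 0.631 -0.153  0.065]
gauge_box 0.65 [255. 225.  89.  68.] 3579 [0.521 0.223 0.007] [ 0.42   0.08  -0.001] [0.615 0.357 0.04 ]
gauge_box 0.32 [276. 237.  27.  25.] 218 [0.499 0.156 0.017] [0.448 0.116 0.005] [0.52  0.185 0.038]
jig 0.96 [377. 233.  35.  64.] 1977 [ 0.509 -0.212  0.015] [ 0.414 -0.272  0.005] [ 0.631 -0.151  0.065]
jig 0.49 [320. 265.  15.  20.] 295 [ 0.393 -0.009  0.044] [ 0.364 -0.038  0.02 ] [0.424 0.021 0.051]
oil_bottle 0.46 [322. 219.  13.  18.] 234 [ 0.542 -0.014  0.099] [ 0.527 -0.037  0.002] [0.569 0.011 0.156]
tin 0.64 [318. 264.  15.  23.] 295 [ 0.393 -0.009  0.044] [ 0.364 -0.039  0.02 ] [0.423 0.021 0
[... 1755 characters left out ...]
0.502 -0.162  0.045]
{'time': 1.4, 'qpos': array([ 1.30408225,  0.46858137, -0.04860435,  1.53249567,  0.02409493,
        1.14100016, -0.08230669]), 'joint_vel': array([-0.00011681, -0.00035638, -0.00055552, -0.00010844, -0.00283306,
        0.0002567 , -0.00130286]), 'tau': array([-1.85008043e-04, -5.10159338e+01, -4.67182870e-02, -2.38010430e+01,
        1.08705950e-02,  9.86155355e-04,  5.44700445e-07]), 'ee_pos': array([ 0.15906788, -0.65600813,  0.24534927]), 'eef_rot': array([ 0.70213455,  0.08385126, -0.70209266,  0.08391617]), 'wrist_force': array([-0.23936839,  0.42544262,  0.40620058]), 'wrist_torque': array([ 0.06107109, -0.01383504, -0.07092491]), 'opening': 0.08531918188581189}
```

```bash
python3 - <<'E'
from h import *
import pickle
D={}
for c in("top","side"):
    p=ctrl.capture(c); D[c]=p; W=cloud(p); D[c+"W"]=W
    for q in["wide_gauge","narrow_gauge","offcut"]:
        D[c+q]=ctrl.regions_of(p,q)
pickle.dump(D,open("D.pkl","wb"))
W=np.concatenate([D["topW"].reshape(-1,3),D["sideW"].reshape(-1,3)])
src=np.r_[np.zeros(256000),np.ones(256000)]
def rect(lo,hi,zl,zh,s=None):
    m=(W[:,0]>lo[0])&(W[:,0]<hi[0])&(W[:,1]>lo[1])&(W[:,1]<hi[1])&(W[:,2]>zl)&(W[:,2]<zh)
    if s is not None:m&=src==s
    P=W[m]; r=cv2.minAreaRect(P[:,:2].astype(np.float32)*1000)
    return len(P),np.round(r[0],1),np.round(r[1],1),round(r[2],1),np.round(np.median(P[:,2]),4)
for s in(0,1,None):
    print(s)
    print(" headA",rect((.43,.1),(.54,.2),.027,.042,s))
    print(" headB",rect((.48,.22),(.58,.32),.027,.042,s))
    print(" offc",rect((.56,-.24),(.64,-.16),.031,.05,s))
    print(" block",rect((.40,-.29),(.56,-.13),.036,.048,s))
    print(" clamp",rect((.36,-.29),(.56,-.13),.052,.1,s))
    print(" jigall",rect((.39,-.29),(.65,-.13),.007,.1,s))
# crops
a=cv2.resize(D["top"]["image"][180:280,210:420],None,fx=3.8,fy=3.8,interpolation=cv2.INTER_CUBIC)
b=cv2.resize(D["side"]["image"][130:310,220:420],None,fx=3,fy=3,interpolation=cv2.INTER_CUBIC)
cv2.imwrite("pics/a.png",a);cv2.imwrite("pics/b.png",b)
E
```

```text
0
 headA (89, array([509.5, 149.3]), array([81.4, 16.4]), 77.6, np.float64(0.0331))
 headB (94, array([552. , 271.5]), array([83.9, 16.9]), 82.6, np.float64(0.0326))
 offc (82, array([ 599.5, -201.2]), array([27.1, 40. ]), 66.7, np.float64(0.0369))
 block (41, array([ 467.2, -218.2]), array([105.9, 109.8]), 6.8, np.float64(0.0427))
 clamp (495, array([ 468.1, -217.4]), array([106.9, 109.6]), 4.0, np.float64(0.0576))
 jigall (2027, array([ 519.3, -210. ]), array([257.2, 155.4]), 0.0, np.float64(0.0158))
1
 headA (111, array([509. , 154.2]), array([80.5, 21.5]), 78.4, np.float64(0.0317))
 headB (124, array([551. , 274.2]), array([82. , 18.6]), 83.7, np.float64(0.0319))
 offc (59, array([ 598.3, -195.9]), array([29.2, 42.5]), 80.6, np.float64(0.0358))
 block (98, array([ 458.4, -197.6]), array([123.2,  85.4]), 70.1, np.float64(0.0424))
 clamp (380, array([ 467.8, -213.8]), array([110.3, 117.7]), 3.6, np.float64(0.0568))
 jigall (1488, array([ 530.1, -202.3]), array([246.4, 134.1]), 5.2, np.float64(0.019))
None
 headA (200, array([508.5, 151.6]), array([85.7, 21.5]), 78.4, np.float64(0.0322))
 headB (218, array([551.2, 272.4]), array([85.4, 19.4]), 83.7, np.float64(0.0322))
 offc (141, array([ 598.2, -197.7]), array([33.6, 44.8]), 73.2, np.float64(0.0363))
 block (139, array([ 468.4, -214.2]), array([109.6, 115.8]), 5.8, np.float64(0.0425))
 clamp (875, array([ 467.8, -213.8]), array([110.3, 117.7]), 3.6, np.float64(0.0573))
 jigall (3515, array([ 520.3, -209. ]), array([156.9, 259.1]), 89.9, np.float64(0.0167))
```

View pics/a.png

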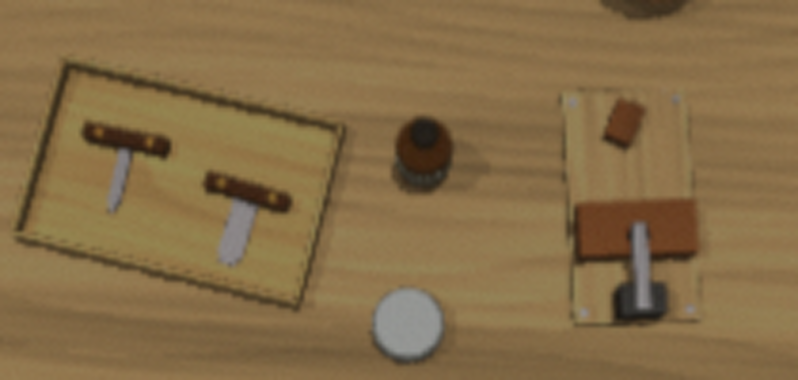

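View pics/b.png

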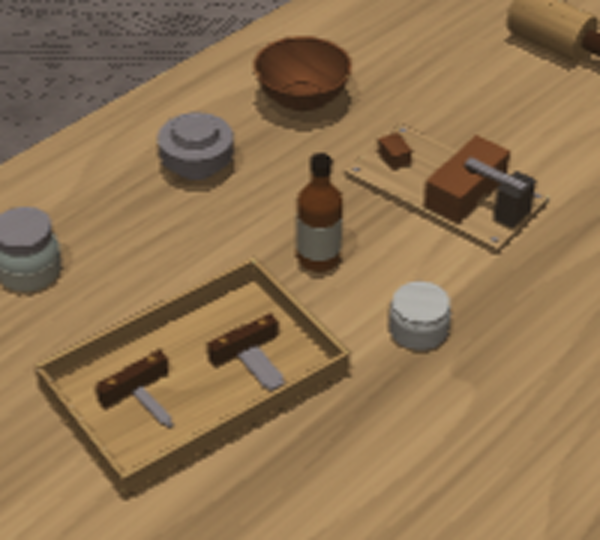

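The pictures show the wide gauge as the right one in the box (a.png 237,235; lower right in the box), the narrow one at (118,180), and the offcut at (625,122) before the block at (635,228). Next I fit the poses with height models.

```bash
cat >> h.py <<'E'
from scipy.optimize import differential_evolution
def loc(P,q):
    c,s=np.cos(q[2]),np.sin(q[2]); d=P[:,:2]-q[:2]
    return d[:,0]*c+d[:,1]*s, -d[:,0]*s+d[:,1]*c
def m_jig(x,y):
    h=np.zeros_like(x); h[(x>-.115)&(x<.11)&(abs(y)<.06)]=.012; h[(x>0)&(x<.05)&(abs(y)<.055)]=.054; return h
def m_g(x,y,f=.006):
    h=np.full_like(x,f); h[(x>0)&(x<.07)&(abs(y)<.012)]=f+.005; h[(abs(x)<.008)&(abs(y)<.041)]=f+.026; return h
def m_off(x,y,f=.012):
    h=np.full_like(x,f); h[(abs(x)<.02)&(abs(y)<.014)]=f+.024; return h
def fit(W,q0,model,rad,cut=.008,span=(.02,.02,.2)):
    P=W.reshape(-1,3); P=P[np.hypot(P[:,0]-q0[0],P[:,1]-q0[1])<rad]
    f=lambda q: np.mean(np.minimum(abs(P[:,2]-q[3]-model(*loc(P,q))),cut))
    b=[(q0[i]-span[i],q0[i]+span[i]) for i in range(3)]+[(-.004,.004)]
    r=differential_evolution(f,b,seed=1,popsize=20,tol=1e-6,maxiter=120)
    return np.round(r.x,4),round(r.fun*1000,2)
def ori(a):
    from scipy.spatial.transform import Rotation as Ro
    x=np.array([0,0,-1.]);y=np.array([np.cos(a),np.sin(a),0]);return Ro.from_matrix(np.c_[x,y,np.cross(x,y)]).as_quat()
E
python3 - <<'E'
from h import *
import pickle
D=pickle.load(open("D.pkl","rb"))
for c in("top","side"):
    W=D[c+"W"]
    print(c,"jig",fit(W,(.52,-.21,np.pi+.06),m_jig,.14))
    print(c,"wide",fit(W,(.509,.151,np.pi-.21),m_g,.06))
    print(c,"off",fit(W,(.599,-.2,1.16-np.pi/2),m_off,.035,span=(.015,.015,.8)),fit(W,(.599,-.2,1.16),m_off,.035,span=(.015,.015,.8)))
    for r in ctrl.look_for(D[c],"mallet")[:1]: print(r,W[int(r["box"][1]),int(r["box"][0])])
E
```

```text
top jig (array([ 5.2170e-01, -2.1320e-01,  3.2437e+00,  6.0000e-04]), np.float64(3.33))
top wide (array([5.1050e-01, 1.5080e-01, 2.9261e+00, 7.0000e-04]), np.float64(2.99))
top off (array([ 0.6   , -0.2015, -0.3468,  0.0007]), np.float64(2.95)) (array([ 0.5984, -0.2025,  0.4444,  0.0007]), np.float64(3.42))
{'box': [472.8, 230.5, 16.1, 76.2], 'confidence': 0.6} [ 0.55171837 -0.55180668  0.04947581]
side jig (array([ 5.2360e-01, -2.1090e-01,  3.2462e+00,  1.0000e-03]), np.float64(3.42))
side wide (array([5.1030e-01, 1.5140e-01, 2.9316e+00, 7.0000e-04]), np.float64(2.74))
side off (array([ 6.007e-01, -2.006e-01,  3.130e-02,  6.000e-04]), np.float64(3.71)) (array([ 6.031e-01, -2.032e-01,  5.895e-01,  6.000e-04]), np.float64(3.81))
{'box': [417.6, 141.9, 62.5, 34.1], 'confidence': 0.92} [ 0.5533315  -0.55113869  0.05289397]
```

```bash
cat >> h.py <<'E'
def proj(p,X):
    K=np.array([[p["fx"],0,p["cx"]],[0,p["fy"],p["cy"]],[0,0,1]])
    return cv2.projectPoints(np.array(X,float),cv2.Rodrigues(np.array(p["R"]))[0],np.array(p["t"],float),K,np.array(p["dist_coeffs"]))[0].reshape(-1,2)
def rectpts(q,x0,x1,w,z):
    c,s=np.cos(q[2]),np.sin(q[2])
    return [[q[0]+x*c-y*s,q[1]+x*s+y*c,z] for x,y in((x0,-w),(x1,-w),(x1,w),(x0,w))]
def overlay(p,rects,u0,v0,u1,v1,f,fn):
    im=cv2.resize(p["image"][v0:v1,u0:u1],None,fx=f,fy=f,interpolation=cv2.INTER_CUBIC)
    for r in rects:
        P=(proj(p,r)-[u0,v0]+.5)*f-.5
        cv2.polylines(im,[np.round(P*16).astype(np.int32)],True,(0,255,0),1,cv2.LINE_AA,4)
    cv2.imwrite(fn,im); return im
def grects(g,f): return [rectpts(g,-.008,.008,.041,f+.026),rectpts(g,.008,.07,.012,f+.005)]
def jrects(j): return [rectpts(j,-.115,.11,.06,.012),rectpts(j,0,.05,.055,.054)]
E
python3 - <<'E'
from h import *
import pickle
D=pickle.load(open("D.pkl","rb"))
g=(.5104,.1511,2.929); o=(.6,-.2012,-.36); ims=[]
for c,bb in(("top",[(340,195,420,280),(250,215,305,265)]),("side",[(330,165,420,220),(270,225,330,275)])):
  for yaw in(3.245,3.205):
    j=(.5225,-.212,yaw)
    R=jrects(j)+grects(g,.006)+[rectpts(o,-.02,.02,.014,.036)]
    for b in bb[:1] if yaw>3.22 else bb: ims.append(cv2.resize(overlay(D[c],R,*b,6,"/tmp/x.png"),(266,280)))
cv2.imwrite("pics/ov.png",np.vstack([np.hstack(ims[:3]),np.hstack(ims[3:])]))
E
```

```text
(no output)
```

View pics/ov.png

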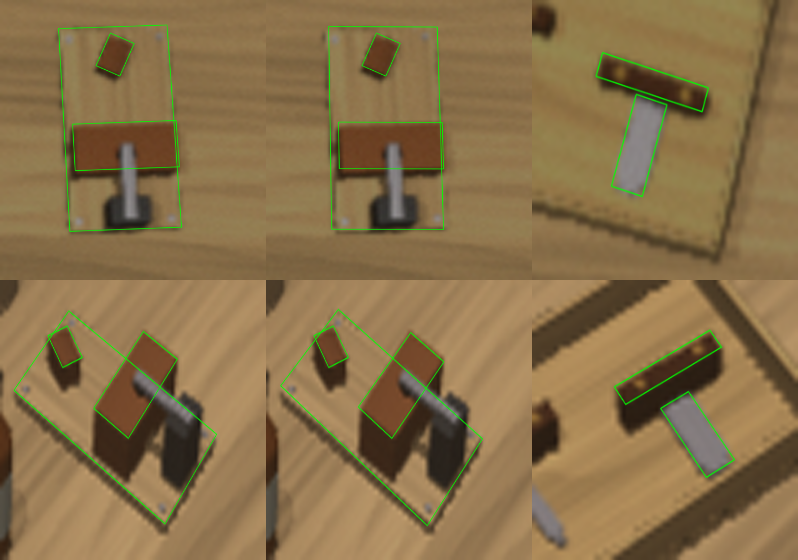

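```bash
cat >> h.py <<'E'
def best(pos,a):
    q=np.array(ctrl.get_obs()["qpos"]); L=[]
    for k in(-1,0,1):
        s=ctrl.inverse_kinematics(pos,ori(a+k*np.pi))
        if s is not None: L.append((np.abs(np.array(s)-q).max(),a+k*np.pi))
    L.sort(); return ori(L[0][1])
def st(msg=""):
    o=ctrl.get_obs(); print(msg,round(o["time"],2),np.round(o["ee_pos"],4),np.round(o["wrist_force"],1),round(o["opening"],4))
    return o
E
python3 - <<'E'
from h import *
o=(.6,-.2012); a=-.38+np.pi/2
Q=best([*o,.15],a)
ctrl.move_pose([*o,.15],Q); ctrl.grip(.055); st("above")
ctrl.servo_line([*o,.033],vel=.12); st("down")
ctrl.grip(0,30); st("grip")
ctrl.servo_line([*o,.12],vel=.2)
Q2=best([.585,-.325,.12],3.245+np.pi/2)
ctrl.servo_line([.585,-.325,.12],attitude=Q2,vel=.15); st("over")
p=ctrl.capture("side"); cv2.imwrite("pics/c.png",cv2.resize(p["image"][100:250,270:470],None,fx=3,fy=3))
ctrl.servo_line([.585,-.325,.026],vel=.12); st("placed")
E
```

```text
above 4.59 [ 0.6    -0.2013  0.15  ] [ 0.7 -0.7  0.9] 0.055
down 5.72 [ 0.6007 -0.2012  0.0339] [1.1 0.1 0.3] 0.0547
grip 6.08 [ 0.6007 -0.2014  0.0339] [-0.5  0.6  5.3] 0.0273
over 7.64 [ 0.5848 -0.3237  0.1191] [ 0.2  0.4 -0.5] 0.0274
placed 8.62 [ 0.5858 -0.325   0.0268] [-0.3 -0.2 -1.2] 0.0275
```

View pics/c.png

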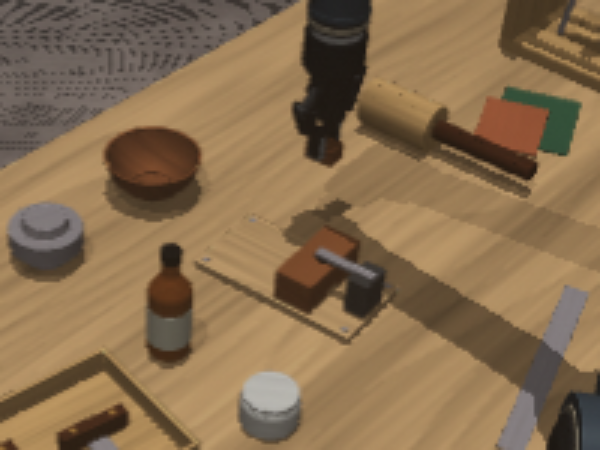

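```bash
python3 - <<'E'
from h import *
ctrl.servo_line([.585,-.325,.0215],vel=.05); st("placed")
ctrl.grip(.05); ctrl.servo_line([.585,-.325,.26],vel=.25)
g=(.5104,.1513); a=2.929
Q=best([*g,.26],a)
ctrl.move_pose([*g,.26],Q); st("over box")
p=ctrl.capture("top"); W=cloud(p)
print("off",fit(W,(.585,-.325,3.245-np.pi/2*0),lambda x,y:m_off(x,y,0),.045,span=(.02,.02,1.6)))
ctrl.grip(.042)
ctrl.servo_line([*g,.031],vel=.15); st("down")
ctrl.grip(0,50); st("grip")
o=ctrl.get_obs()
ctrl.servo_line([*g,.075],vel=.1); st("up")
ctrl.servo_line([*g,.25],vel=.25); st("up")
p=ctrl.capture("side"); cv2.imwrite("pics/d.png",cv2.resize(p["image"][130:310,220:420],None,fx=3,fy=3))
E
```

```text
placed 8.88 [ 0.5853 -0.3252  0.022 ] [ 0.2 -0.1  0.3] 0.0276
over box 12.08 [0.5114 0.1497 0.2597] [-0.3  0.  -0. ] 0.0499
off (array([ 5.8540e-01, -3.2780e-01,  3.1684e+00,  5.0000e-04]), np.float64(3.27))
down 14.06 [0.5109 0.1516 0.0317] [ 1.4 -0.4 -0.4] 0.0423
grip 14.41 [0.5109 0.1515 0.0317] [-1.1 -1.1  6.3] 0.0146
up 15.0 [0.5103 0.1509 0.0748] [-1.  -1.2 -1.9] 0.0147
up 15.85 [0.5096 0.1505 0.2484] [-0.7 -0.9 -0.6] 0.0146
```

View pics/d.png

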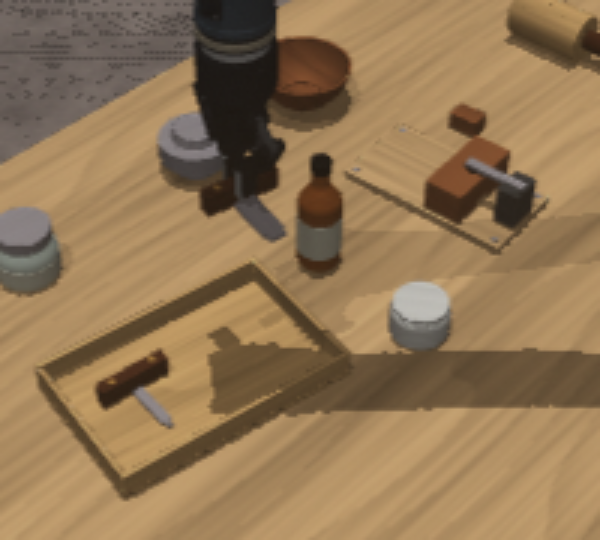

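```bash
cat >> h.py <<'E'
J=np.array([.5225,-.212,3.24])
def jw(x,y,J=J): c,s=np.cos(J[2]),np.sin(J[2]); return [J[0]+x*c-y*s,J[1]+x*s+y*c]
E
python3 - <<'E'
from h import *
P=jw(-.097,0); Q=best([*P,.25],J[2])
# keep same jaw sense as now (nearest)
ctrl.servo_line([*P,.25],attitude=Q,vel=.2); st()
ctrl.servo_line([*P,.055],vel=.15); ctrl.hold(.3); o=st()
import pickle; D={}
ims=[]
e=o["ee_pos"]; g=(e[0],e[1],J[2]); f=e[2]-.0257
for c,b in(("top",(340,195,420,280)),("side",(330,165,410,225))):
    D[c]=p=ctrl.capture(c)
    ims.append(cv2.resize(overlay(p,jrects(J)+grects(g,f),*b,6,"/tmp/x.png"),(400,420)))
    print(c,[(round(r["confidence"],2),np.round(r["location"],1)) for r in ctrl.spot_point(p,"wide_gauge_tip")[:1]],proj(p,[[*jw(-.027,0),f+.0025]]))
pickle.dump((D,o),open("E.pkl","wb"))
cv2.imwrite("pics/e.png",np.hstack(ims))
E
```

```text
18.88 [ 0.619 -0.202  0.25 ] [ 0.   0.2 -0.2] 0.0145
 20.63 [ 0.6192 -0.2026  0.0555] [-0.7 -0.   0. ] 0.0146
top [(0.27, array([206.8, 374.4]))] [[375.69496187 225.22473545]]
side [(0.41, array([168.6, 331.8]))] [[363.19282998 183.5383645 ]]
```

View pics/e.png

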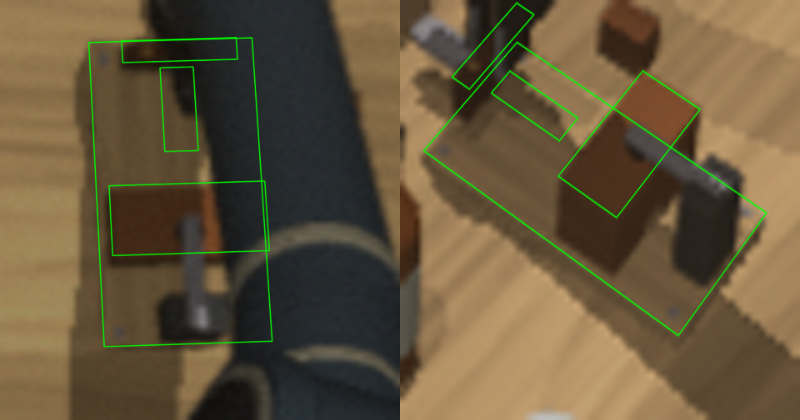

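The blade points the wrong way, because my half-turn choice swapped it in transit. I'll lift, turn it 180° and look again.

```bash
python3 - <<'E'
from h import *
from scipy.spatial.transform import Rotation as Ro
import pickle
o=ctrl.get_obs(); y=Ro.from_quat(o["eef_rot"]).as_matrix()[:,1]; a=np.arctan2(y[1],y[0])
k=round((a-J[2])/np.pi); a2=J[2]+(k+1)*np.pi
P=jw(-.097,0)
s=ctrl.inverse_kinematics([*P,.25],ori(a2)); print(a,a2,s,o["qpos"])
assert s is not None
ctrl.servo_line([*P,.25],vel=.25)
ctrl.move_pose([*P,.25],ori(a2)); st()
ctrl.servo_line([*P,.055],vel=.15); ctrl.hold(.3); o=st()
D={};ims=[]
e=o["ee_pos"]; g=(e[0],e[1],J[2]); f=e[2]-.0257
for c,b in(("top",(340,195,420,280)),("side",(330,165,410,225))):
    D[c]=p=ctrl.capture(c)
    ims.append(cv2.resize(overlay(p,jrects(J)+grects(g,f),*b,6,"/tmp/x.png"),(400,420)))
    print(c,[(round(r["confidence"],2),np.round(r["location"],1)) for r in ctrl.spot_point(p,"wide_gauge_tip")[:1]],proj(p,[[e[0]+.07*np.cos(J[2]),e[1]+.07*np.sin(J[2]),f+.0025]]))
pickle.dump((D,o),open("E.pkl","wb"))
cv2.imwrite("pics/f.png",np.hstack(ims))
E
```

```text
0.09837657940656334 3.24 [-0.44916355  0.64566314  1.11250097  1.63145134 -0.60457194  1.25124297
 -2.26114075] [ 0.53695151  0.67199688 -0.40929851  1.72802289  0.34783097  0.81386832
  0.06406913]
 23.84 [ 0.6188 -0.2025  0.2494] [-0.1 -0.6 -1.2] 0.0147
 25.59 [ 0.6192 -0.2025  0.0554] [-0.2 -0.1 -1.1] 0.0149
top [(0.7, array([237.2, 374.6]))] [[375.69852703 225.17856081]]
side [(0.45, array([183.6, 358.2]))] [[363.15660029 183.52664859]]
```

View pics/f.png

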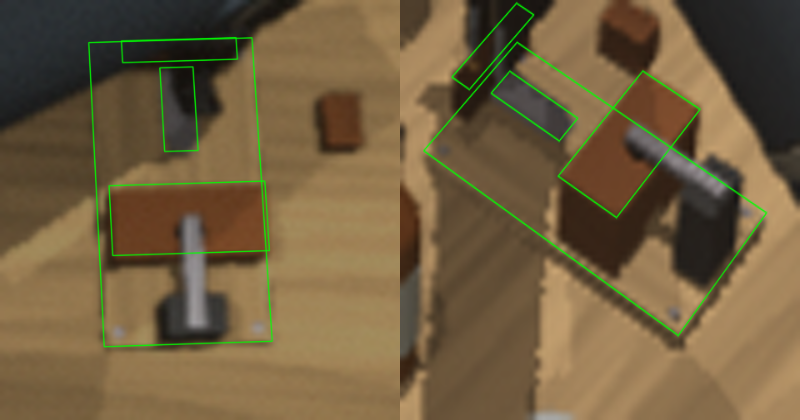

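```bash
python3 - <<'E'
from h import *
import pickle
D,o=pickle.load(open("E.pkl","rb")); D0=pickle.load(open("D.pkl","rb"))
e=o["ee_pos"]; f=e[2]-.0257; G=np.array([e[0],e[1],J[2]])
def edge(p,A,B,name,n=24,h=.012):
    """signed offset (m) of the real edge from model edge A-B, along the horizontal normal"""
    A,B=np.array(A),np.array(B); t=(B-A)/np.linalg.norm(B-A); nrm=np.array([-t[1],t[0],0])
    S=np.linspace(-h,h,61); X=np.array([[A+(B-A)*u+nrm*s for s in S] for u in np.linspace(.12,.88,n)])
    uv=proj(p,X.reshape(-1,3)).astype(np.float32).reshape(n,61,2)
    v=cv2.remap(p["image"],uv[...,0],uv[...,1],cv2.INTER_CUBIC).astype(float).mean(0)
    gr=np.linalg.norm(np.gradient(cv2.GaussianBlur(v,(1,9),1.5),axis=0),axis=1)
    i=np.argsort(gr)[-1]; w=gr*(gr>.6*gr.max())*(abs(np.arange(61)-i)<8); print(name,"off mm",round((w@S)/w.sum()*1e3,2),"n",np.round(nrm[:2],2),"str",round(gr.max(),1))
for nm,p in(("top",D["top"]),("side",D["side"]),("top0",D0["top"]),("side0",D0["side"])):
    r=rectpts(J,0,.05,.055,.054); b=rectpts(J,-.115,.11,.06,.012)
    for k,n in((0,"-y"),(1,"+x"),(2,"+y"),(3,"-x")): 
        edge(p,r[k],r[(k+1)%4],nm+" block "+n)
        if n!="-x": edge(p,b[k],b[(k+1)%4],nm+" board "+n)
    if "0" not in nm:
        r=rectpts(G,.03,.06,.012,f+.005)
        edge(p,r[0],r[1],nm+" blade -y",h=.008); edge(p,r[2],r[3],nm+" blade +y",h=.008)
        r=rectpts(G,.01,.07,.009,f+.005); edge(p,r[1],r[2],nm+" tip",h=.008)
E
```

```text
top block -y off mm -3.83 n [ 0.1 -1. ] str 8.0
top board -y off mm -2.4 n [ 0.1 -1. ] str 2.5
top block +x off mm -8.84 n [1.  0.1] str 6.8
top board +x off mm -4.02 n [1.  0.1] str 6.9
top block +y off mm -0.45 n [-0.1  1. ] str 3.5
top board +y off mm -4.01 n [-0.1  1. ] str 1.5
top block -x off mm 1.84 n [-1.  -0.1] str 4.5
top blade -y off mm 0.2 n [ 0.1 -1. ] str 1.2
top blade +y off mm -7.08 n [-0.1  1. ] str 0.8
top tip off mm -5.95 n [1.  0.1] str 3.6
side block -y off mm 0.25 n [ 0.1 -1. ] str 3.8
side board -y off mm -0.58 n [ 0.1 -1. ] str 4.9
side block +x off mm -0.82 n [1.  0.1] str 3.7
side board +x off mm -6.18 n [1.  0.1] str 12.0
side block +y off mm -1.57 n [-0.1  1. ] str 6.1
side board +y off mm -0.79 n [-0.1  1. ] str 3.4
side block -x off mm 0.59 n [-1.  -0.1] str 5.4
side blade -y off mm -3.75 n [ 0.1 -1. ] str 1.0
side blade +y off mm -1.87 n [-0.1  1. ] str 4.4
side tip off mm -1.61 n [1.  0.1] str 4.4
top0 block -y off mm -3.85 n [ 0.1 -1. ] str 7.8
top0 board -y off mm -2.57 n [ 0.1 -1. ] str 3.7
top0 block +x off mm -9.02 n [1.  0.1] str 6.7
top0 board +x off mm -4.01 n [1.  0.1] str 6.2
top0 block +y off mm -0.47 n [-0.1  1. ] str 3.5
top0 board +y off mm -3.97 n [-0.1  1. ] str 1.9
top0 block -x off mm 1.85 n [-1.  -0.1] str 4.6
side0 block -y off mm 0.55 n [ 0.1 -1. ] str 4.2
side0 board -y off mm -0.38 n [ 0.1 -1. ] str 8.3
side0 block +x off mm -0.98 n [1.  0.1] str 4.1
side0 board +x off mm -6.19 n [1.  0.1] str 11.0
side0 block +y off mm -1.57 n [-0.1  1. ] str 5.5
side0 board +y off mm -0.77 n [-0.1  1. ] str 3.3
side0 block -x off mm 0.39 n [-1.  -0.1] str 6.4
```

```bash
python3 - <<'E'
from h import *
y=.0003
ctrl.servo_line([*jw(-.097,y),.040],vel=.08); ctrl.hold(.2); o=st("low")
for z in(.039,.038,.037):
    f0=ctrl.get_obs()["wrist_force"][2]
    ctrl.servo_line([*jw(-.097,y),z],vel=.03); ctrl.hold(.1); o=st("z")
    if o["wrist_force"][2]>3: break
z=z+.001
ctrl.servo_line([*jw(-.097,y),z],vel=.05)
for x in(-.08,-.07,-.062,-.055,-.048,-.042,-.036,-.029):
    ctrl.servo_line([*jw(x,y),z],vel=.05); o=st(x)
    if np.abs(o["wrist_force"]).max()>12: print("STOP");break
ctrl.hold(.2);st()
E
```

```text
low 26.33 [ 0.619  -0.2028  0.04  ] [ 0.  -0.2 -0.8] 0.0145
z 26.68 [ 0.6191 -0.2027  0.0391] [-0.8 -0.2 -1.2] 0.0147
z 27.03 [ 0.6191 -0.2028  0.0379] [ 0.5  0.  -0.4] 0.0146
z 27.38 [ 0.6192 -0.2028  0.0377] [-2.8  1.1  5.9] 0.0149
-0.08 28.12 [ 0.6018 -0.2045  0.038 ] [ 0.2  0.  -0.5] 0.0146
-0.07 28.48 [ 0.5918 -0.2055  0.038 ] [-0.2  0.  -0.7] 0.0147
-0.062 28.78 [ 0.5838 -0.2063  0.038 ] [-0.1  0.5 -0.6] 0.0145
-0.055 29.07 [ 0.5768 -0.207   0.038 ] [-0.3  0.4 -0.3] 0.0151
-0.048 29.37 [ 0.5699 -0.2077  0.038 ] [ 0.2  0.3 -0.5] 0.0146
-0.042 29.63 [ 0.5639 -0.2083  0.038 ] [ 0.3  0.2 -1.2] 0.0147
-0.036 29.9 [ 0.5579 -0.2089  0.038 ] [-0.1 -0.6 -0.5] 0.0149
-0.029 30.19 [ 0.551  -0.2096  0.038 ] [ 0.9  0.  -0.3] 0.0149
 30.39 [ 0.5516 -0.2094  0.038 ] [ 0.8  0.2 -0.7] 0.0147
```

```bash
python3 - <<'E'
from h import *
x=-.029;z=.038; n=np.array([-np.sin(J[2]),np.cos(J[2])]); hit={}
for s in(1,-1):
    for k in range(1,10):
        ctrl.servo_line([*jw(x,.0003+s*k*.0006),z],vel=.03); o=ctrl.get_obs(); f=o["wrist_force"][:2]@n*s
        if f<-4: break
    d=np.array(o["ee_pos"][:2])-J[:2]; hit[s]=d@n; print(s,k,round(f,1),hit[s])
    ctrl.servo_line([*jw(x,.0003),z],vel=.05)
st()
yc=(hit[1]+hit[-1])/2; print("centre",yc)
if abs(hit[1]-hit[-1])<.008:
    ctrl.servo_line([*jw(x,yc),z],vel=.03); ctrl.servo_line([*jw(x,yc),.0373],vel=.03); st("down")
    p=ctrl.capture("side"); cv2.imwrite("pics/g.png",cv2.resize(p["image"][160:230,320:420],None,fx=6,fy=6,interpolation=cv2.INTER_CUBIC))
E
```

```text
1 5 -4.9 0.0018348303252649274
-1 7 -4.6 -0.0028153442724766042
 33.89 [ 0.5512 -0.2085  0.0378] [-0.1  0.3 -0.6] 0.0145
centre -0.0004902569736058384
down 34.39 [ 0.5514 -0.2082  0.0377] [-2.1  1.9  5.3] 0.0144
```

View pics/g.png

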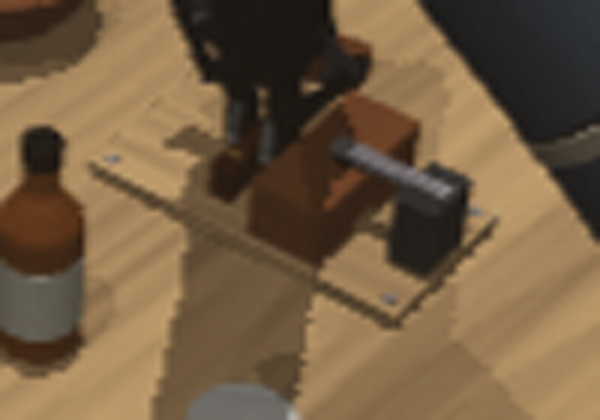

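```bash
python3 - <<'E'
from h import *
y=-.0005; ux=np.array([np.cos(J[2]),np.sin(J[2])])
ctrl.grip(.023); ctrl.hold(.1); st("rel")
ctrl.servo_line([*jw(-.029,y),.12],vel=.12); st("up")
P=jw(-.075,y); Q=best([*P,.12],J[2]+np.pi/2)
ctrl.move_pose([*P,.12],Q); ctrl.grip(.036); st("turned")
ctrl.servo_line([*P,.031],vel=.12); st("down")
ctrl.hold(.2); f0=np.array(ctrl.get_obs()["wrist_force"])
ctrl.servo_line([*jw(-.055,y),.031],vel=.06)
x=-.055
while x<-.018:
    x+=.002; ctrl.servo_line([*jw(x,y),.031],vel=.03); o=ctrl.get_obs(); f=(o["wrist_force"]-f0)[:2]@ux
    if f<-5: break
print("stop",x,f,"actual x",(np.array(o["ee_pos"][:2])-J[:2])@ux); st()
E
```

```text
rel 34.79 [ 0.5513 -0.2087  0.0371] [-1.1  0.1  0.2] 0.0232
up 35.63 [ 0.551  -0.2082  0.1194] [ 0.2  0.2 -0.8] 0.0226
turned 37.06 [ 0.597  -0.204   0.1198] [0.4 0.1 0.3] 0.036
down 37.95 [ 0.5976 -0.2045  0.0316] [-0.1 -0.3 -0.1] 0.0362
stop -0.022999999999999972 -6.253442532641263 actual x -0.02526873662212415
 42.63 [ 0.5476 -0.2089  0.0314] [ 5.5  1.2 -2.8] 0.0359
```

```bash
python3 - <<'E'
from h import *
import pickle
y=-.0005
ctrl.servo_line([*jw(-.021,y),.031],vel=.02); ctrl.hold(.2); st("push")
ctrl.servo_line([*jw(-.06,y),.031],vel=.1)
ctrl.servo_line([*jw(-.06,y),.2],vel=.2)
ctrl.move_pose([.55,.08,.30],ctrl.get_obs()["eef_rot"]); st("away")
D={};ims=[]
G=np.array([*jw(-.007,0),J[2]])
for c,b in(("top",(340,195,420,280)),("side",(330,165,410,225))):
    D[c]=p=ctrl.capture(c)
    W=cloud(p)
    print(c,"off",fit(W,(.585,-.326,3.2),lambda x,y:m_off(x,y,0),.045,span=(.02,.02,1.6)))
    def m(x,y):
        h=m_jig(x+.008-.008,y); return h
    P=W.reshape(-1,3); X,Y=loc(P,J)
    s=(abs(Y)<.05)&(X>-.1)&(X<-.001)&(P[:,2]>.026)
    print(" head pts",s.sum(),"x range",np.round(np.percentile(X[s],[3,50,97]),4),"y",np.round(np.percentile(Y[s],[1,99]),4))
    k=rectpts(J,-.016,0,.041,.038)
    ims.append(cv2.resize(p["image"][b[1]:b[3],b[0]:b[2]],(400,420),interpolation=cv2.INTER_CUBIC))
pickle.dump(D,open("F.pkl","wb"))
cv2.imwrite("pics/h.png",np.hstack(ims))
E
```

```text
push 43.08 [ 0.5475 -0.2088  0.0316] [ 9.3  0.4 -5.4] 0.0361
away 45.78 [0.55   0.0784 0.2995] [-0.3 -1.2  0.3] 0.0364
top off (array([ 5.8600e-01, -3.2970e-01,  3.1855e+00,  1.0000e-03]), np.float64(3.13))
 head pts 82 x range [-0.0137 -0.0084 -0.0021] y [-0.0403  0.04  ]
side off (array([ 5.8640e-01, -3.2580e-01,  3.1293e+00,  1.3000e-03]), np.float64(3.52))
 head pts 25 x range [-0.0163 -0.0124 -0.0077] y [-0.0447  0.0358]
```

View pics/h.png

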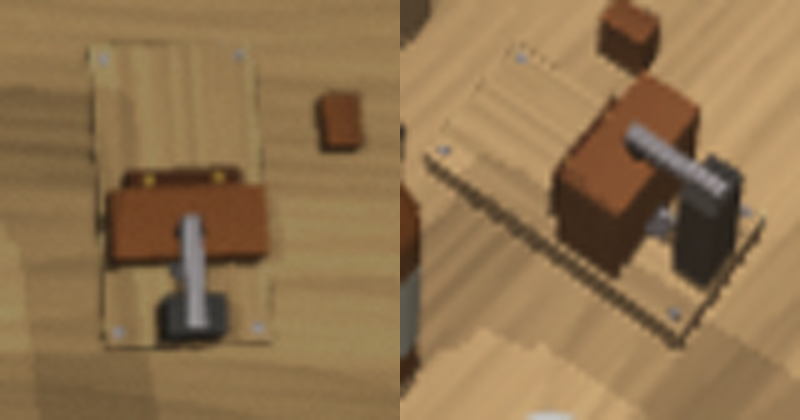

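The head is flush and square against the block, and the blade tip shows behind it. The offcut is on the bench and the arm is clear, so I'm handing in.

```bash
python3 -c "
from station import ctrl
ctrl.close_job()"
```

```text
the job is handed in; nothing more can be done
```

The job is handed in: the wide gauge is seated in the notch, the offcut is on the bench, and the narrow gauge was not touched. The robot reports no verdict; the clock stood at about 46 s of the 64 s allowed.

**What I did**
- I lifted the offcut off the board and set it on the bench about 12 cm to the right of it.
- I gripped the wide gauge by its head, lifted it out and slid the blade into the notch. Touching both notch walls showed about 4.7 mm of side play, against 4 mm expected. I centred the blade on that.
- I let go with the head about 20 mm off the block, then pushed the head home with both fingertips.

**Last checks**
- **Seating:** the pushing force rose from 6 N to 9 N with no further movement, so the head is hard against the block. The stop was within about 2 mm of where I expected it.
- **Gauge:** the last top picture shows the head flush, square and centred. The side picture shows the blade tip out behind the block.
- **Offcut:** it sits at about (0.586, -0.328), clear of the board.
- **Arm:** it ended clear of everything.

**What went wrong or disagreed**
- On the first approach I brought the gauge in turned 180°. I saw it in the picture, lifted, turned it round and went on; nothing was touched.
- The two cameras disagreed by 2 to 4 mm on some positions.
- The side camera saw too little of the seated head to confirm how square it is.
- I did not re-measure the other things on the bench at the end.

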